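# Snap the dust cap into the tube reader's port

### The arm

A 6-joint arm with a two-finger parallel gripper is mounted at the origin on the work surface. World frame = base frame: x ahead of the robot, y to its left, z up, the work surface at z = 0. Lengths are in m, angles in degrees, forces in N, time in s.
With the tool pointing down it reaches from about 0.25 to 0.725 m from the base axis. Payload 9.7 kg.
Tool frame: the origin (TCP) lies at the very end of the fingers, on their centre line; the grasp point (between the pads) lies 19 mm behind it (bot.grip_depth is the distance from the TCP to the grasp point, in m); z points along the fingers, y is the direction in which the jaws open and shut (so a half turn about z gives the same grasp; the last joint's range is limited). The gripper opens to 85 mm and grips with 20 to 120 N. Pads are 22 mm wide; open, the fingers measure 114 mm over their backs; the gripper's body (76 mm by 85 mm) begins 54 mm behind the grasp point. The pads swing forward as they close: fully open they stand 13 mm farther back than shut.
Start: joints at [68.698, 4.979, 10.078, 95.1, 0, 90], TCP at [0.2, 0.512, 0.231] pointing down, gripper open.
Joint ranges: [-179.16, 179.16], [-48.56, 103.87], [-65.8, 70.77], [-126.05, 130.52], [-82.76, 87.17], [-180, 180]. Speed limits (degrees/s): [127.2, 127.2, 147.25, 180, 180, 180].

### API

Orientations are given as [roll, pitch, yaw] about the fixed x, y, z axes, in that order (R = Rz(yaw) Ry(pitch) Rx(roll)).
In Python, from workcell import telemetry, optics, order, bot gives the robot as it stands. The module is installed in compiled form; this text tells all that it offers.
- The arm moves only by the shell command python3 -m inch 'ROWS' [FORCE]. ROWS is JSON, a list of rows, each a list of 7 numbers: the shift along the tool's x, y, z in m, then the turn, a rotation vector about the tool's x, y, z in rad, then the closure, from 0 (fully open) to 1 (shut). In form: [[tx, ty, tz, rx, ry, rz, grip], ...]. A call has 1 to 12 rows; each row is the pose to reach, as a shift and turn from the pose commanded when the call began, along the tool's axes at that moment; what a row does not reach only later rows make up. A row lasts 1/12 s, in which the tool goes at most 41.7 mm and 7.16 degrees, less where a joint would pass 70% of its speed; a pose out of reach is approached as far as the arm can. A call with a gripper value outside its range is refused whole. The fingers move at their own pace and stop on an object; FORCE is the grip in N (left out, the last holds). Time passes only in rows, so rows that repeat a pose let the fingers close. It gives the time, the measured TCP pose, the force and the opening at its end, in the units of the state.
- telemetry.get_obs(): the state, without advancing time (a new reading comes with each control period).
- optics.camera(name): name is "scene" or "top"; returns (picture, depth): 480x640x3 uint8, red, green, blue; 480x640 float32, m along the optical axis (not along the pixel's ray), 0 where there is no reading.
- optics.camera_info(name): a dict with "camera_matrix" (3x3 intrinsics, pixels), "xyz" and "attitude" of the camera in the world. Camera axes: x right, y down, z forward; pixel columns grow to the right and rows downward; lengths in m; the calibration is good to about 2 mm. A picture is of the moment at which its call begins. camera_info takes no time and is no camera call.
- order.job_done(): hands the job in, once; it reports no verdict.
The state is a dict: "time": time; "q": joint angles; "qd": joint speeds; "joint_efforts": joint torques, N m; "ee_pos": TCP position; "tcp_rot": TCP orientation; "wrist_force": force on the tool from outside, world axes, zero at the start; "torque": the same for the moment, N m; "opening": finger opening in m.
Only numpy, scipy, OpenCV 4.12 (cv2) and the standard library are available. Lean on these libraries where they do the work, as an engineer would, in place of code of your own. Each camera call takes 0.05 s, during which the arm holds its last target. There are 200 camera calls.

### The job

Close the port of the tube reader with its dust cap: pinch the cap's two orange tabs together, lower the cap into the metal collar and press it down gently against the sprung red seal (never harder than 25 N), then let the tabs spring out under the collar's lip so that the cap stays locked down, level, when you let go. Nobody has measured how high the collar is screwed up, so feel for it. Leave the racks, the bottle and the timer where they are.

Things in the scene. Friction and masses are not known exactly. Their poses are not given: they have to be found in the camera images.
- cap: Dust cap, loose, standing plug-down on the black mat, 80 to 115 g. Origin: centre of the plug's underside; z up its axis. Black plug 48 mm across, z 0 to 18 mm, lowest 4 mm tapered to 42; blue deck 74 mm across, z 18 to 22; two upright orange finger tabs, z 22 to 53, at its +y and -y, 24 mm wide (x), outer faces 44 mm apart relaxed, 32 mm fully pinched.
- cap_deck (a point): Centre of the deck's top, 22 mm above the cap's origin. Outside each tab 15 mm of deck is free: fingertips may rest there and push down while they hold or release the tabs.
- cap_tooth (a point): Outer top edge of tab_a's tooth, relaxed (a point of the cap, does not follow the tab). Each tab carries such a square tooth below the deck, 12 mm wide, z 4 to 10 mm of the cap, reaching radius 30 mm relaxed, 24 mm (level with the plug) fully pinched. It passes the collar's lip only if pinched over 4 mm.
- tab_a (a joint): How far the cap's +y tab is pinched inwards, m: 0 relaxed, 0.006 fully pinched (hard stop). Spring: 3 N at 0 rising to 6.6 N at 0.006.
- tab_b (a joint): The same for the cap's -y tab.
- mat: Black rubber parking mat, fixed, 130 x 130 x 4 mm. Origin: centre of its underside on the bench; the cap stands on its top.
- port_foot (a point): Point on the collar's vertical axis where it leaves the reader's top face, 70 mm above the bench. Collar: 78 mm outer diameter; its flat rim stands 22 to 52 mm above this point, differs each time, is not measured, and stays put when pressed.
- port_axis (a point): Point on the same axis, 10 mm higher. Inside the collar: at its top an inward lip 5 mm thick leaves a bore of 52 mm; below the lip the bore is 64 mm, where the teeth spring out. Under it lies the red seal, a sprung disc 44 mm across, its top 11 mm below the rim. Any yaw of the cap fits.
- reader: White bench-top tube reader, fixed, 170 (x) x 160 (y) x 70 mm. Origin: centre of its underside. Seal spring: 3 N at first touch (deck 7 mm above the rim), then 1.2 N per mm; after 4 mm (7.8 N) the teeth clear the lip, after 7 mm (11.4 N) the deck meets the rim. Let go between: the cap rises till its teeth bear on the lip, deck 3 mm above the rim. Let go earlier: tabs stick half pinched.
- yellow_rack: Bystander: yellow tube rack, 74 x 162 x 76 mm with tubes fixed in it. Origin: centre of the underside.
- blue_rack: Bystander: blue tube rack, 74 x 162 x 76 mm with tubes fixed in it. Origin: centre of the underside.
- rub_bottle: Bystander: white pump bottle with a blue band, 62 mm across, 168 mm high. Origin: centre of the underside.
- timer: Bystander: grey bench timer, 75 x 65 x 28 mm. Origin: centre of the underside.
Things that resemble listed ones, but are neither listed nor needed, are in the scene too. Leave any brown or green look-alike of the cap alone. Of the things like the reader, leave any that is brown; of the rest the smaller one is meant.

How it is judged (in metres and radians):
On the way, in this order (a step that is already met when the one before it is completed fails the run):
1. the cap is lifted off the mat with both tabs pinched (z of cap in the frame of mat above 0.03 m and value of joint each of tab_a, tab_b above 0.003 m), for 0.1 s.
2. the cap, tabs still pinched, is pressed on the seal in the collar with more than 6.5 N (horizontal distance between cap and port_foot below 0.004 m and contact force between cap and reader above 6.5 N and value of joint each of tab_a, tab_b above 0.0025 m), for 0.05 s.
At the end, for the whole second after the job is handed in: The cap rests in the collar within 4 mm of its axis and 0.08 rad of level, let go, both tabs sprung out (pinched under 1.5 mm), and clamped between seal and lip: contact forces between cap and reader over 8 N in all (about 14 N locked, 1 N merely lying there) (horizontal distance between cap and port_foot below 0.004 m and angle between cap's own z axis and vertical below 0.08 rad and contact force between cap and reader above 8 N and value of joint each of tab_a, tab_b below 0.0015 m and linear speed of cap below 0.01 m/s); the robot touches nothing.
It fails at once if the cap is pressed on the reader (collar, seal) with more than 25 N (contact force between cap and reader above 25 N).
It fails at once if the yellow rack is moved more than 20 mm (distance of yellow_rack from where it was at the start of the episode above 0.02 m).
It fails at once if the blue rack is moved more than 20 mm (distance of blue_rack from where it was at the start of the episode above 0.02 m).
It fails at once if the rub bottle is moved more than 20 mm (distance of rub_bottle from where it was at the start of the episode above 0.02 m).
It fails at once if the timer is moved more than 20 mm (distance of timer from where it was at the start of the episode above 0.02 m).
It also fails if it takes over 54 s, if anything falls off the work surface, if the arm or the gripper's body presses on something with over 40 N, if the wrist force passes 120 N, or if a joint passes its speed limit or range.

## Working session

There is one attempt and no reset: what is moved stays moved. The work goes in short steps, Python scripts to look and compute and a shell command to move; the robot and the scene stay as the last step left them, time stands still between calls to the robot, and variables do not carry over. Pictures are saved under pics/ and viewed, about 8 in all and at most 12, crops included, and the job is handed in when it is done.

```bash
mkdir -p pics; cat > h.py <<'E'
import numpy as np, cv2
from scipy.spatial.transform import Rotation as R
from workcell import telemetry, optics, order, bot
def grab(n):
    im,d=optics.camera(n); i=optics.camera_info(n); return im,d,i
def rot(i):
    a=np.array(i["attitude"],float)
    return a if a.shape==(3,3) else R.from_euler('xyz',a,degrees=True).as_matrix()
def pts(d,i):
    K=np.array(i["camera_matrix"]); v,u=np.mgrid[:480,:640]
    p=np.stack([(u-K[0,2])/K[0,0]*d,(v-K[1,2])/K[1,1]*d,d],-1)
    return p@rot(i).T+np.array(i["xyz"])
def ray(u,v,z,i):
    K=np.array(i["camera_matrix"]); r=rot(i)@np.linalg.inv(K)@np.array([u,v,1.]); o=np.array(i["xyz"])
    return o+r*(z-o[2])/r[2]
E
python3 - <<'E'
from h import *
for n in("scene","top"):
    im,d,i=grab(n); cv2.imwrite(f"pics/{n}0.png",im[...,::-1]); np.savez(f"{n}0.npz",im=im,d=d); print(n,i)
print(telemetry.get_obs(),bot.grip_depth)
E
```

```text
scene {'camera_matrix': array([[579.40385417,   0.        , 312.71419028],
       [  0.        , 579.40385417, 236.33558833],
       [  0.        ,   0.        ,   1.        ]]), 'xyz': array([1.03541203, 0.64884065, 1.5074446 ]), 'attitude': array([-1.48672464e+02, -1.48380689e-01,  1.40114757e+02])}
top {'camera_matrix': array([[528.12086608,   0.        , 316.60696911],
       [  0.        , 528.12086608, 236.8456889 ],
       [  0.        ,   0.        ,   1.        ]]), 'xyz': array([ 0.34872193, -0.01938239,  1.27640247]), 'attitude': array([-173.52375814,   -0.17764318,  -90.27824348])}
{'time': 0.1, 'q': array([6.86978069e+01, 5.00879748e+00, 1.00400661e+01, 9.51003187e+01,
       3.32355208e-04, 9.00006783e+01]), 'qd': array([ 0.08687096,  0.02149558,  0.24676512,  0.01787246,  0.03216022,
       -0.01888489]), 'joint_efforts': array([-3.89171246e-04, -5.21563268e+01,  4.65652549e+01,  1.60019350e-02,
       -1.10641719e-05,  2.41238632e-05]), 'ee_pos': array([0.19973218, 0.51223318, 0.23065543]), 'tcp_rot': array([-1.79930950e+02, -3.31537544e-04,  1.58697128e+02]), 'wrist_force': array([-0.51199917,  0.72771577, -0.00444569]), 'torque': array([0.04118071, 0.01987209, 0.02707562]), 'opening': 0.08533195026276638} 0.0187
```

View pics/top0.png

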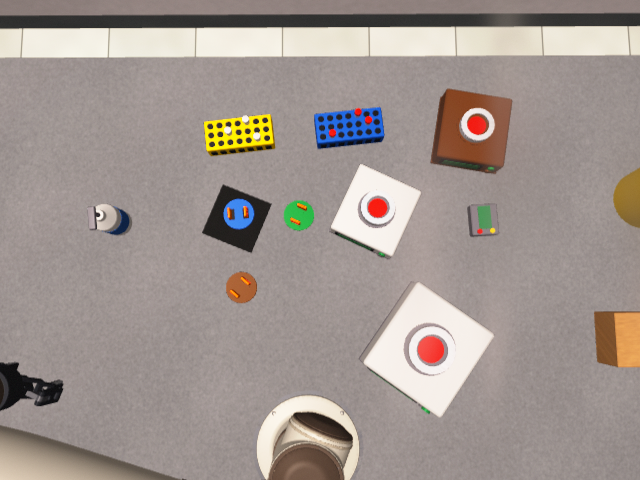

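View pics/scene0.png

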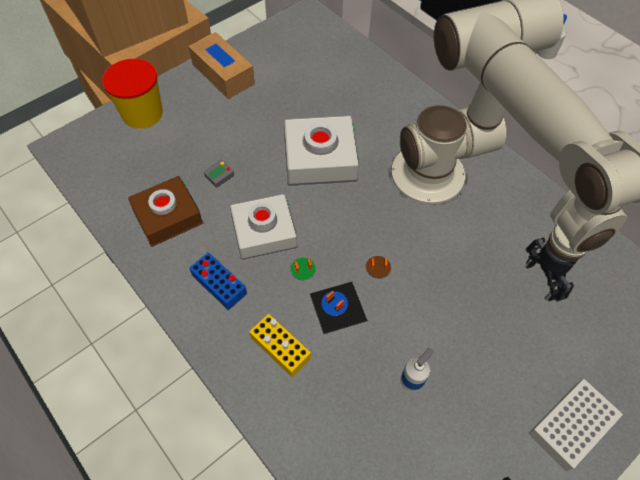

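The top view shows the cap at about (239,213) on the mat, with its tabs at (231,214) and (246,212). The meant reader is the smaller white one, with its collar at (377,208). The green (299,215) and brown (241,287) caps are look-alikes, as are the larger white and the brown readers.

```bash
cat >> h.py <<'E'
def hsv(im): return cv2.cvtColor(im,cv2.COLOR_RGB2HSV)
def cen(m): v,u=np.nonzero(m); return u.mean(),v.mean(),len(u)
def near(m,c,r):
    v,u=np.mgrid[:480,:640]; return m&(np.hypot(u-c[0],v-c[1])<r)
E
python3 - <<'E'
from h import *
for n,cc,pc in(("top",(239,213),(377,208)),("scene",(334,303),(262,216))):
    f=np.load(n+"0.npz"); im,d=f["im"],f["d"]; i=optics.camera_info(n); P=pts(d,i); h=hsv(im)
    blue=near((h[...,0]>95)&(h[...,0]<125)&(h[...,1]>130)&(h[...,2]>70),cc,24)
    org=near((h[...,0]>4)&(h[...,0]<20)&(h[...,1]>150)&(h[...,2]>90),cc,24)
    k=cv2.findContours((blue|org).astype(np.uint8),0,1)[0]; k=max(k,key=cv2.contourArea)
    (u,v),r=cv2.minEnclosingCircle(k); print(n,"deck circ",u,v,r,ray(u,v,.026,i),"blue z",np.median(P[blue][:,2]))
    Q=P[blue&(abs(P[...,2]-.026)<.006)]; print(" deck pts minmax mid",(Q.min(0)+Q.max(0))/2,np.ptp(Q,0))
    nl,L,S,C=cv2.connectedComponentsWithStats(org.astype(np.uint8))
    for j in range(1,nl):
        if S[j,4]>8:
            q=P[L==j]; t=q[q[:,2]>q[:,2].max()-.006]; print(" tab",C[j],S[j,4],"top",t.mean(0),q[:,2].max(), len(t), "ray.057",ray(*C[j],.057,i))
    red=near(((h[...,0]<6)|(h[...,0]>174))&(h[...,1]>150)&(h[...,2]>80),pc,20)
    print(" seal",cen(red),P[red].mean(0),np.median(P[red][:,2]))
    reg=near(d>0,pc,34); q=P[reg]; up=q[q[:,2]>.085]; zr=np.percentile(up[:,2],85); rim=up[abs(up[:,2]-zr)<.004]
    A=np.c_[2*rim[:,:2],np.ones(len(rim))]; s=np.linalg.lstsq(A,(rim[:,:2]**2).sum(1),rcond=None)[0]
    print(" rim z",zr,np.percentile(up[:,2],[50,70,90,98]),"minmax mid",(rim.min(0)+rim.max(0))/2,np.ptp(rim,0),"lsq",s[:2])
E
```

```text
top deck circ 238.40908813476562 213.59091186523438 15.827817916870117 [0.54750769 0.16296235 0.026     ] blue z 0.024843528585258623
 deck pts minmax mid [0.54909759 0.16428604 0.02570819] [0.07288516 0.07297497 0.01121032]
 tab [244.93333333 212.1       ] 30 top [0.54787734 0.14352715 0.05684778] 0.05989454831969376 18 ray.057 [0.5460347  0.14325495 0.057     ]
 tab [229.37837838 213.08108108] 37 top [0.54460347 0.18147424 0.05714633] 0.0615690846466872 13 ray.057 [0.54387532 0.17952828 0.057     ]
 seal (np.float64(377.17021276595744), np.float64(207.41489361702128), 282) [ 0.54827813 -0.16059863  0.10078819] 0.09263853988126591
 rim z 0.10437383362917803 [0.10092999 0.10279077 0.10493996 0.10706967] minmax mid [ 0.5502058  -0.16129224  0.10424576] [0.07590109 0.07517857 0.00770937] lsq [ 0.55030529 -0.16137185]
scene deck circ 334.1771545410156 303.2322692871094 13.365011215209961 [0.54858169 0.16589296 0.026     ] blue z 0.02507648741477131
 deck pts minmax mid [0.54818207 0.1650612  0.02603233] [0.07371589 0.07289212 0.01193466]
 tab [329.60526316 295.92105263] 38 top [0.5498773  0.14743915 0.05643256] 0.06016014701179939 11 ray.057 [0.55398502 0.15126997 0.057     ]
 tab [339.21428571 304.82142857] 28 top [0.54624302 0.18549454 0.05695083] 0.05990733266794268 10 ray.057 [0.5513069  0.18840744 0.057     ]
 seal (np.float64(261.5238095238095), np.float64(214.86507936507937), 126) [ 0.54781196 -0.16251139  0.09140124] 0.09118170604162834
 rim z 0.10443840229135115 [0.0991038  0.10239091 0.10544353 0.10831305] minmax mid [ 0.54973242 -0.1591325   0.10434392] [0.07713019 0.07983497 0.00779857] lsq [ 0.55040869 -0.15926212]
```

```bash
python3 -m inch '[[-0.04,-0.018,0,0,0,-0.04,0],[-0.08,-0.036,0,0,0,-0.08,0],[-0.12,-0.053,0,0,0,-0.12,0],[-0.16,-0.07,0,0,0,-0.16,0],[-0.2,-0.088,0,0,0,-0.2,0],[-0.24,-0.105,0,0,0,-0.24,0],[-0.28,-0.123,0,0,0,-0.28,0],[-0.32,-0.14,0,0,0,-0.32,0],[-0.36,-0.158,0,0,0,-0.36,0],[-0.4,-0.175,0,0,0,-0.4,0],[-0.43,-0.188,0,0,0,-0.44,0],[-0.451,-0.198,0,0,0,-0.459,0]]' 40; python3 -c "
from h import *
print(telemetry.get_obs()['q'])"
```

```text
time: 1.1
ee_pos: [0.5496, 0.1617, 0.2307]
tcp_rot: [-180.0, -0.0, -174.9]
wrist_force: [0.5, 0.7, 1.0]
opening: 0.0849
[ 1.64045442e+01  8.19713415e+00  1.35376735e+01  9.53684644e+01
 -1.43430012e-02  1.13319978e+01]
```

```bash
python3 -m inch '[[0,0,0.03,0,0,0,0],[0,0,0.06,0,0,0,0],[0,0,0.09,0,0,0,0],[0,0,0.115,0,0,0,0],[0,0,0.13,0,0,0,0],[0,0,0.14,0,0,0,0],[0,0,0.14,0,0,0,0],[0,0,0.14,0,0,0,0]]'; python3 - <<'E'
from h import *
for n,c in(("scene",(334,303)),("top",(239,213))):
    im,d,i=grab(n); u,v=c; cv2.imwrite(f"pics/{n}1.png",cv2.resize(im[v-70:v+70,u-90:u+90,::-1],None,fx=4,fy=4)[:560,:720])
E
```

```text
time: 1.77
ee_pos: [0.548, 0.1642, 0.0915]
tcp_rot: [-180.0, -0.0, -175.0]
wrist_force: [0.1, 0.5, 0.7]
opening: 0.0855
```

View pics/scene1.png

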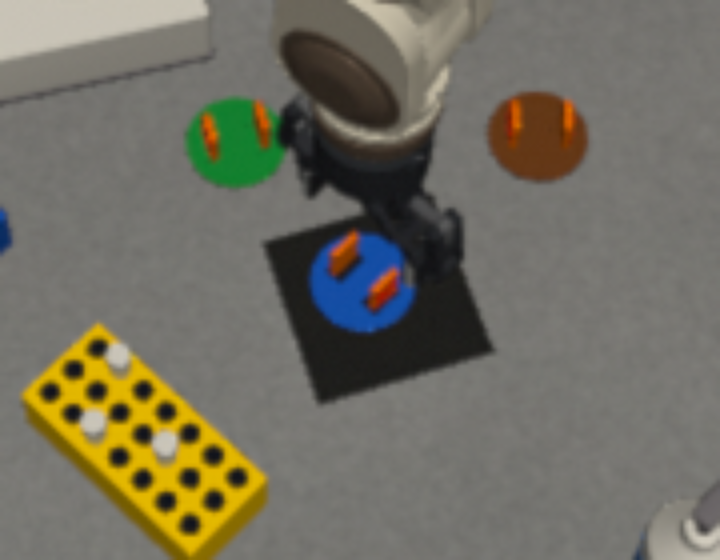

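The scene crop shows the open gripper above and behind the blue cap at crop (362,283), with both tabs free and the jaws lined up. I'll descend and close.

```bash
python3 -m inch '[[0,0,0.02,0,0,0,0],[0,0,0.035,0,0,0,0],[0,0,0.047,0,0,0,0],[0,0,0.054,0,0,0,0],[0,0,0.058,0,0,0,0],[0,0,0.06,0,0,0,0],[0,0,0.06,0,0,0,0]]' 40;  python3 -m inch '[[0,0,0,0,0,0,0.2],[0,0,0,0,0,0,0.3],[0,0,0,0,0,0,0.4],[0,0,0,0,0,0,0.45],[0,0,0,0,0,0,0.5],[0,0,0,0,0,0,0.55],[0,0,0,0,0,0,0.6],[0,0,0,0,0,0,0.7],[0,0,0,0,0,0,0.7],[0,0,0,0,0,0,0.7]]'
```

```text
time: 2.45
ee_pos: [0.5482, 0.1642, 0.0316]
tcp_rot: [180.0, 0.0, -175.0]
wrist_force: [0.1, -0.4, 0.6]
opening: 0.0852
time: 3.28
ee_pos: [0.5487, 0.1643, 0.033]
tcp_rot: [180.0, 0.1, -175.0]
wrist_force: [-2.4, -0.7, 10.9]
opening: 0.0285
```

```bash
python3 -m inch '[[0,0,-0.003,0,0,0,0.7],[0,0,-0.01,0,0,0,0.7],[0,0,-0.025,0,0,0,0.7],[0,0,-0.045,0,0,0,0.7],[0,0,-0.07,0,0,0,0.7],[0,0,-0.09,0,0,0,0.7],[0,0,-0.1,0,0,0,0.7],[0,0,-0.1,0,0,0,0.7],[0,0,-0.1,0,0,0,0.7]]'; python3 - <<'E'
from h import *
im,d,i=grab("scene"); np.savez("s2.npz",im=im,d=d); u,v=334,270; cv2.imwrite(f"pics/scene2.png",cv2.resize(im[v-70:v+70,u-90:u+90,::-1],None,fx=4,fy=4))
P=pts(d,i);h=hsv(im)
b=near((h[...,0]>95)&(h[...,0]<125)&(h[...,1]>130)&(h[...,2]>60),(334,275),45)&(P[...,2]>.06)
Q=P[b]; print(len(Q),Q.mean(0),Q.min(0),Q.max(0)); c,*_=np.linalg.lstsq(np.c_[Q[:,:2]-Q[:,:2].mean(0),np.ones(len(Q))],Q[:,2],rcond=None); print("plane",c)
E
```

```text
time: 4.03
ee_pos: [0.5481, 0.1641, 0.1309]
tcp_rot: [180.0, 0.0, -175.0]
wrist_force: [-0.8, -0.3, -1.7]
opening: 0.0287
271 [0.5661867  0.17403627 0.13543751] [0.51292905 0.12983021 0.11441602] [1.03541203 0.64884065 1.5074446 ]
plane [1.74659977 1.04458806 0.13543751]
```

View pics/scene2.png

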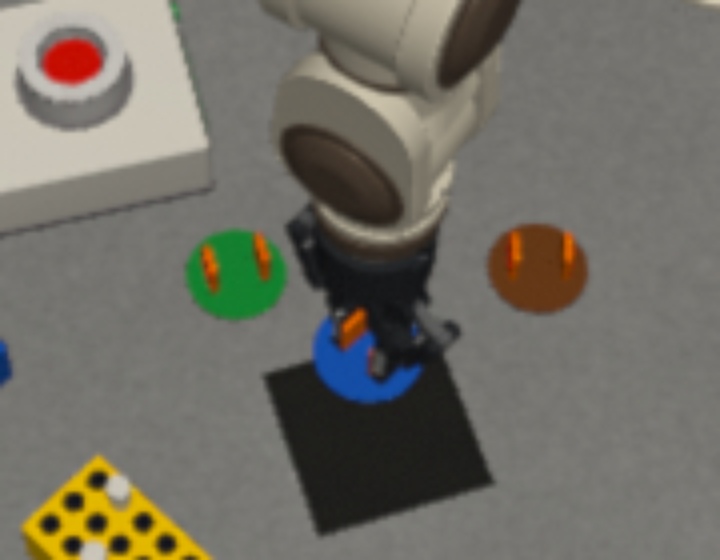

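The cap is lifted off the mat in the fingers, with the deck visible at crop (368,358) and looking about level. Next I'll check its offset and tilt with zero-depth pixels removed.

```bash
cat >> h.py <<'E'
def deck(im,d,i,c,r,zlo,zhi):
    P=pts(d,i);h=hsv(im)
    b=near((h[...,0]>95)&(h[...,0]<125)&(h[...,1]>130)&(h[...,2]>60)&(d>0),c,r)&(P[...,2]>zlo)&(P[...,2]<zhi)
    Q=P[b]; m=Q[:,:2].mean(0); z=Q[:,2]
    for _ in range(3):
        A=np.c_[Q[:,:2]-m,np.ones(len(Q))]; p=np.linalg.lstsq(A,Q[:,2],rcond=None)[0]; e=abs(Q[:,2]-A@p); Q=Q[e<max(.004,2*np.median(e))]
    hull=cv2.convexHull(np.stack(np.nonzero(b)[::-1],1).astype(np.int32)).astype(np.float32)
    (u,v),(a,bb),_=cv2.fitEllipse(hull)
    zc=p[2]; print("n",len(Q),"plane",p,"at",m,"ellipse",u,v,a,bb,"ray",ray(u,v,zc,i)); return zc
E
python3 - <<'E'
from h import *
f=np.load("s2.npz");deck(f["im"],f["d"],optics.camera_info("scene"),(336,290),30,.1,.15)
im,d,i=grab("top");deck(im,d,i,(239,205),40,.1,.15)
print(telemetry.get_obs())
E
```

```text
n 200 plane [-0.01827723  0.00643861  0.12311276] at [0.56283758 0.1694667 ] ellipse 335.330810546875 287.96429443359375 24.304370880126953 27.09273910522461 ray [0.54907201 0.16605593 0.12311276]
n 81 plane [0.05672932 0.09025301 0.12211945] at [0.535388   0.13771321] ellipse 243.05078125 211.83116149902344 8.847637176513672 16.101016998291016 ray [0.53611712 0.13873575 0.12211945]
{'time': 4.1333, 'q': array([ 1.66703367e+01,  7.20583532e+00,  1.25532929e+00,  8.41814906e+01,
       -3.40270696e-04,  1.16724564e+01]), 'qd': array([ 0.04873381,  0.15519   , -0.31108053,  0.14618384,  0.00742723,
        0.09377347]), 'joint_efforts': array([ 1.96058238e-03, -5.66343713e+01,  4.85527611e+01,  1.87199784e-02,
        1.50887040e-04, -2.90628961e-06]), 'ee_pos': array([0.54743597, 0.16392801, 0.129605  ]), 'tcp_rot': array([-1.79972962e+02, -1.29198116e-01, -1.75002150e+02]), 'wrist_force': array([-0.24338867,  0.50025722, -1.32262979]), 'torque': array([-0.03798279,  0.05749758,  0.00999886]), 'opening': 0.028688539129427468}
```

```bash
python3 -m inch '[[0,-0.008,-0.02,0,0,0,0.7],[0.002,-0.025,-0.04,0,0,0,0.7],[0.004,-0.05,-0.055,0,0,0,0.7],[0.007,-0.085,-0.06,0,0,0,0.7],[0.01,-0.12,-0.06,0,0,0,0.7],[0.013,-0.155,-0.06,0,0,0,0.7],[0.016,-0.19,-0.06,0,0,0,0.7],[0.019,-0.225,-0.06,0,0,0,0.7],[0.021,-0.26,-0.06,0,0,0,0.7],[0.024,-0.29,-0.06,0,0,0,0.7],[0.026,-0.312,-0.06,0,0,0,0.7],[0.0267,-0.3243,-0.06,0,0,0,0.7]]'; python3 -m inch '[[0,0,0.01,0,0,0,0.7],[0,0,0.02,0,0,0,0.7],[0,0,0.03,0,0,0,0.7],[0,0,0.036,0,0,0,0.7],[0,0,0.04,0,0,0,0.7],[0,0,0.04,0,0,0,0.7],[0,0,0.04,0,0,0,0.7]]'; python3 - <<'E'
from h import *
im,d,i=grab("scene"); P=pts(d,i); np.savez("s3.npz",im=im,d=d)
u,v=262,205; cv2.imwrite(f"pics/scene3.png",cv2.resize(im[v-60:v+60,u-80:u+80,::-1],None,fx=5,fy=5,interpolation=2))
deck(im,d,i,(262,205),35,.11,.17); print(telemetry.get_obs()['ee_pos'],telemetry.get_obs()['wrist_force'])
E
```

```text
time: 5.13
ee_pos: [0.5489, -0.1637, 0.1895]
tcp_rot: [180.0, -0.1, -175.1]
wrist_force: [0.1, 0.0, -1.2]
opening: 0.0285
time: 5.72
ee_pos: [0.5497, -0.1607, 0.1513]
tcp_rot: [180.0, -0.0, -175.0]
wrist_force: [-0.2, 0.8, -0.3]
opening: 0.0286
n 164 plane [0.05395563 0.03730608 0.14310713] at [ 0.55908226 -0.15136913] ellipse 260.6517639160156 205.96571350097656 20.510587692260742 24.297794342041016 ray [ 0.5491571  -0.15862641  0.14310713]
[ 0.54991171 -0.16087063  0.151701  ] [-0.273521    0.0681057  -0.76660748]
```

View pics/scene3.png

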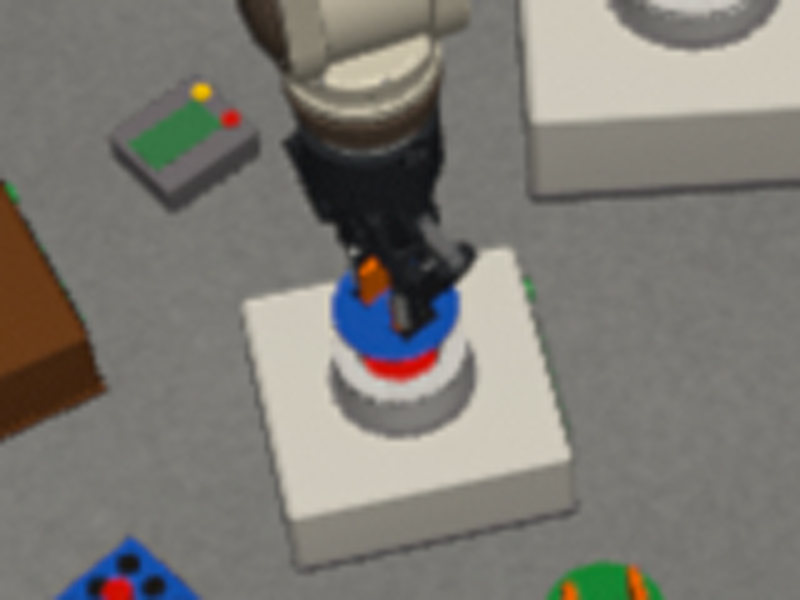

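The scene crop shows the cap at crop (395,310) squarely above the collar, with the red seal's edge below it at (400,365). Against the port it is within about 1 mm. Now I'll lower it slowly, feeling for contact.

```bash
python3 -m inch '[[0,0,0.003,0,0,0,0.7],[0,0,0.006,0,0,0,0.7],[0,0,0.009,0,0,0,0.7],[0,0,0.012,0,0,0,0.7],[0,0,0.014,0,0,0,0.7],[0,0,0.014,0,0,0,0.7],[0,0,0.014,0,0,0,0.7]]'; python3 -m inch '[[0,0,0.0007,0,0,0,0.7],[0,0,0.0014,0,0,0,0.7],[0,0,0.002,0,0,0,0.7],[0,0,0.003,0,0,0,0.7],[0,0,0.004,0,0,0,0.7],[0,0,0.004,0,0,0,0.7]]';python3 -m inch '[[0,0,0.0007,0,0,0,0.7],[0,0,0.0014,0,0,0,0.7],[0,0,0.002,0,0,0,0.7],[0,0,0.003,0,0,0,0.7],[0,0,0.003,0,0,0,0.7]]'
```

```text
time: 6.35
ee_pos: [0.5496, -0.1613, 0.1371]
tcp_rot: [180.0, -0.0, -175.0]
wrist_force: [-0.4, 0.2, -0.5]
opening: 0.0285
time: 6.85
ee_pos: [0.5496, -0.1613, 0.133]
tcp_rot: [180.0, -0.0, -175.0]
wrist_force: [-0.6, 0.0, -0.5]
opening: 0.0285
time: 7.27
ee_pos: [0.5496, -0.1613, 0.1301]
tcp_rot: [180.0, -0.0, -175.0]
wrist_force: [-0.2, 0.5, -0.4]
opening: 0.0288
```

```bash
for k in 1 2 3 4; do python3 -m inch '[[0,0,0.0007,0,0,0,0.7],[0,0,0.0014,0,0,0,0.7],[0,0,0.002,0,0,0,0.7],[0,0,0.002,0,0,0,0.7]]' | grep -E "pos|force"; done
```

```text
ee_pos: [0.5497, -0.1613, 0.1281]
wrist_force: [0.5, 0.4, -0.9]
ee_pos: [0.5496, -0.1613, 0.1261]
wrist_force: [-0.4, -0.5, -1.7]
ee_pos: [0.5496, -0.1613, 0.1241]
wrist_force: [0.2, 0.7, -0.5]
ee_pos: [0.5496, -0.1613, 0.1221]
wrist_force: [-0.4, -0.8, -0.4]
```

```bash
for k in 1 2 3 4; do python3 -m inch '[[0,0,0.0005,0,0,0,0.7],[0,0,0.001,0,0,0,0.7],[0,0,0.001,0,0,0,0.7]]' | grep -E "pos|force"; done
```

```text
ee_pos: [0.5498, -0.1613, 0.1215]
wrist_force: [-0.8, 0.1, 2.6]
ee_pos: [0.5497, -0.1613, 0.1205]
wrist_force: [-1.4, 0.4, 3.9]
ee_pos: [0.5497, -0.1613, 0.1194]
wrist_force: [-1.1, -0.1, 4.0]
ee_pos: [0.5497, -0.1613, 0.1184]
wrist_force: [-2.0, 0.1, 5.4]
```

```bash
for k in 1 2 3; do python3 -m inch '[[0,0,0.0003,0,0,0,0.7],[0,0,0.0006,0,0,0,0.7],[0,0,0.0006,0,0,0,0.7]]' | grep -E "pos|force"; done; python3 - <<'E'
from h import *
im,d,i=grab("scene"); u,v=262,205; cv2.imwrite(f"pics/scene4.png",cv2.resize(im[v-60:v+60,u-80:u+80,::-1],None,fx=5,fy=5,interpolation=2))
deck(im,d,i,(262,210),35,.09,.15); print(telemetry.get_obs()['ee_pos'],telemetry.get_obs()['wrist_force'],telemetry.get_obs()['torque'])
E
```

```text
ee_pos: [0.5498, -0.1613, 0.118]
wrist_force: [-1.7, 0.3, 6.7]
ee_pos: [0.5498, -0.1613, 0.1174]
wrist_force: [-2.1, 0.8, 7.0]
ee_pos: [0.5498, -0.1613, 0.1169]
wrist_force: [-2.3, 0.9, 7.2]
n 148 plane [0.03111853 0.04359227 0.10892444] at [ 0.55933954 -0.15188312] ellipse 261.38018798828125 212.70188903808594 19.391633987426758 23.99253273010254 ray [ 0.54963777 -0.15869534  0.10892444]
[ 0.54980033 -0.16133233  0.11699582] [-2.60931054  0.69408827  8.32446685] [ 0.16124322  0.60240706 -0.03704671]
```

View pics/scene4.png

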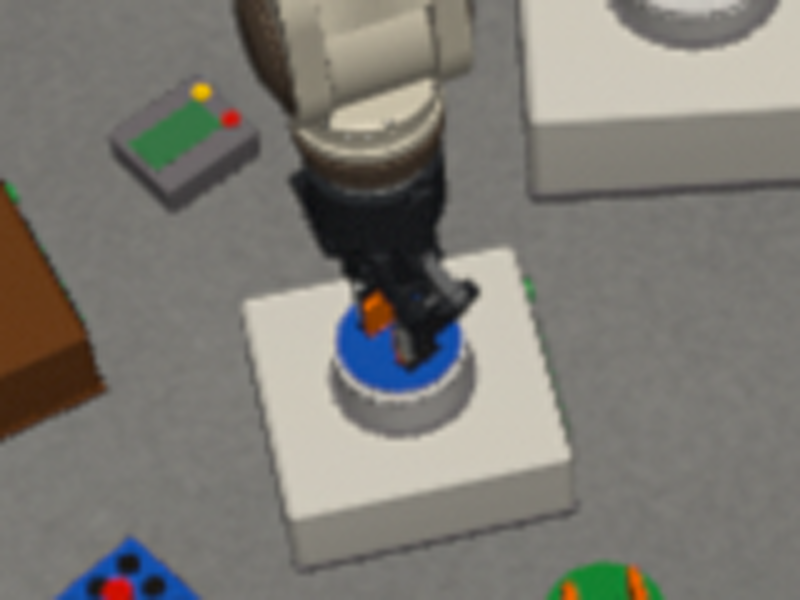

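The scene crop shows the blue deck just above the rim, at crop (400,340), and level. Contact began at TCP z of about 0.1218. I'll press about 1 mm further, then release while following down.

```bash
for k in 1 2; do python3 -m inch '[[0,0,0.0003,0,0,0,0.7],[0,0,0.0006,0,0,0,0.7],[0,0,0.0006,0,0,0,0.7]]' | grep -E "pos|force"; done
```

```text
ee_pos: [0.5498, -0.1613, 0.1164]
wrist_force: [-2.5, 1.1, 8.4]
ee_pos: [0.5498, -0.1613, 0.1159]
wrist_force: [-2.9, 0.9, 8.1]
```

```bash
python3 -m inch '[[0,0,0.0007,0,0,0,0.6],[0,0,0.0012,0,0,0,0.55],[0,0,0.0015,0,0,0,0.5]]'; python3 -m inch '[[0,0,0,0,0,0,0.45],[0,0,0,0,0,0,0.4],[0,0,0,0,0,0,0.3],[0,0,0,0,0,0,0.3]]'; python3 - <<'E'
from h import *
im,d,i=grab("scene"); u,v=262,205; cv2.imwrite(f"pics/scene5.png",cv2.resize(im[v-60:v+60,u-80:u+80,::-1],None,fx=5,fy=5,interpolation=2))
deck(im,d,i,(262,210),35,.09,.15); print(telemetry.get_obs()['ee_pos'],telemetry.get_obs()['wrist_force'])
E
```

```text
time: 11.15
ee_pos: [0.55, -0.1614, 0.114]
tcp_rot: [-180.0, 0.0, -175.0]
wrist_force: [-1.0, 0.4, 3.1]
opening: 0.0427
time: 11.48
ee_pos: [0.5496, -0.1613, 0.1134]
tcp_rot: [180.0, -0.0, -175.0]
wrist_force: [0.3, -0.1, -0.6]
opening: 0.0601
n 133 plane [0.01209513 0.02993785 0.10980951] at [ 0.56374517 -0.15774278] ellipse 260.560546875 212.8530731201172 19.110837936401367 22.727258682250977 ray [ 0.55208607 -0.15928349  0.10980951]
[ 0.54963004 -0.16126984  0.11348813] [ 0.13543443  0.66251383 -0.04422462]
```

View pics/scene5.png

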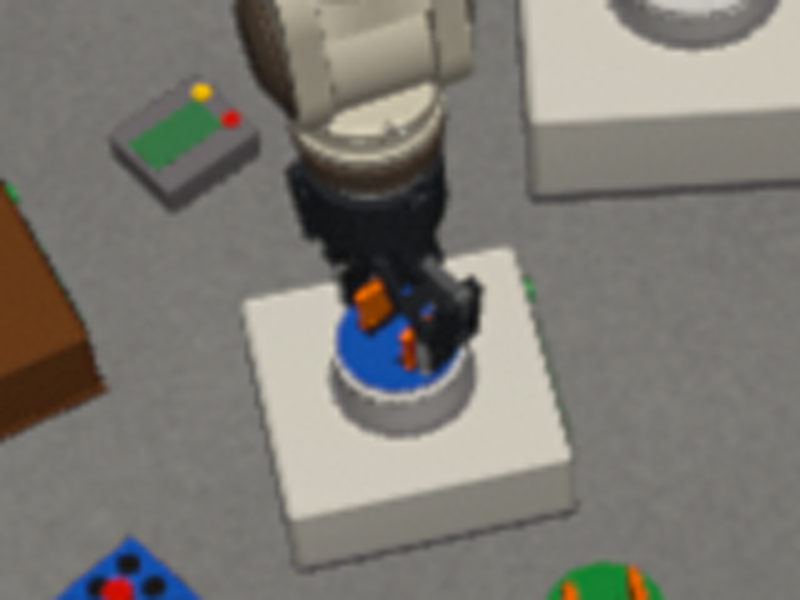

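The deck sits at 0.110, down and level, and the tabs at crop (372,305) and (408,350) are clear of the fingers. I'll open fully, retreat upward and check.

```bash
python3 -m inch '[[0,0,0,0,0,0,0.1],[0,0,-0.003,0,0,0,0],[0,0,-0.01,0,0,0,0],[0,0,-0.025,0,0,0,0],[0,0,-0.05,0,0,0,0],[0,0,-0.08,0,0,0,0],[0,0,-0.11,0,0,0,0],[0,0,-0.13,0,0,0,0],[0,0,-0.13,0,0,0,0]]';python3 -m inch '[[0,0.03,0,0,0,0,0],[0,0.06,0,0,0,0,0],[0,0.1,0,0,0,0,0],[0,0.14,0,0,0,0,0],[0,0.18,0,0,0,0,0],[0,0.21,0,0,0,0,0],[0,0.23,0,0,0,0,0],[0,0.24,0,0,0,0,0],[0,0.24,0,0,0,0,0]]'; python3 - <<'E'
from h import *
for n,c in(("scene",(262,212)),("top",(377,208))):
    im,d,i=grab(n); u,v=c; cv2.imwrite(f"pics/{n}6.png",cv2.resize(im[v-40:v+40,u-50:u+50,::-1],None,fx=8,fy=8,interpolation=2)[:600])
    print(n);deck(im,d,i,c,35,.09,.13)
    P=pts(d,i);h=hsv(im);org=near((h[...,0]>4)&(h[...,0]<20)&(h[...,1]>150)&(h[...,2]>90)&(P[...,2]>.125),c,24)
    q=P[org]; 
    nl,L,S,C=cv2.connectedComponentsWithStats(org.astype(np.uint8))
    C=[C[j] for j in range(1,nl) if S[j,4]>5]; r=[ray(*k,.139,i) for k in C]; print(C,r,"topz",q[:,2].max()); 
    if len(r)==2: print("tab dist",np.hypot(*(r[0]-r[1])[:2]),"mid",(r[0]+r[1])/2)
a=cv2.imread("pics/scene6.png");b=cv2.imread("pics/top6.png");cv2.imwrite("pics/both6.png",cv2.resize(np.hstack([a,b]),(800,300)))
E
```

```text
time: 12.28
ee_pos: [0.5508, -0.1616, 0.2495]
tcp_rot: [-179.8, 0.4, -175.0]
wrist_force: [0.6, -0.2, 1.0]
opening: 0.0853
time: 13.03
ee_pos: [0.5286, 0.0793, 0.2439]
tcp_rot: [180.0, 0.0, -174.9]
wrist_force: [0.1, -0.6, -0.3]
opening: 0.0853
scene
n 200 plane [0.02273693 0.04244976 0.10977835] at [ 0.55063401 -0.15712216] ellipse 261.4067687988281 212.1463165283203 20.374643325805664 24.01713752746582 ray [ 0.54870467 -0.15969245  0.10977835]
[array([256.20689655, 203.65517241]), array([265.22222222, 211.25925926])] [array([ 0.5526262 , -0.17557185,  0.139     ]), array([ 0.54872613, -0.13826854,  0.139     ])] topz 0.14529329336112418
tab dist 0.037506629189517415 mid [ 0.55067617 -0.15692019  0.139     ]
top
n 587 plane [0.00214785 0.01338563 0.11023646] at [ 0.54852755 -0.16068495] ellipse 378.0052185058594 206.37149047851562 31.37712287902832 32.060386657714844 ray [ 0.54909503 -0.1613707   0.11023646]
[array([388.        , 203.94736842]), array([370.96875, 205.15625])] [array([ 0.54942121, -0.17980027,  0.139     ]), array([ 0.54690667, -0.14255006,  0.139     ])] topz 1.2764024665645661
tab dist 0.03733498456063612 mid [ 0.54816394 -0.16117517  0.139     ]
```

View pics/both6.png

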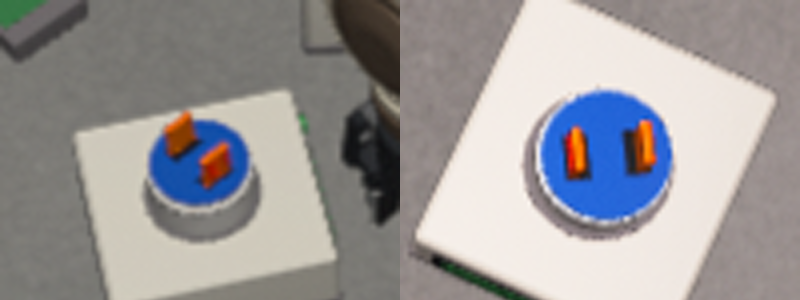

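The cap is in the collar and level. The tabs are 37.4 mm apart at their tops (36.3 mm from the top camera and 37.3 mm from the scene camera before I gripped it), so they are sprung out. The deck is about 4 mm below where it first touched the seal, which matches the locked height.

```bash
python3 -c "
from h import *
print(order.job_done())"
```

```text
the job is handed in; nothing more can be done
None
```

The dust cap is locked in the collar of the smaller white reader, and I handed the job in at about 13 s of robot time. No verdict was reported.

**What I did:** I gripped the cap by its tabs at 40 N, carried it over the collar and lowered it until it touched the seal. I pressed about 6 mm further, where the wrist force read 8 to 8.5 N, or about 9.5 N on the seal with the cap's weight. I then opened the fingers while following down about 1.5 mm, and backed off.

**Last checks:**
- **Height:** the deck is at z ≈ 0.110 m in both cameras, about 4 mm below first contact. This is the locked height.
- **Tabs:** they are 37.3 to 37.5 mm apart at their tops, against 36.3 to 37.3 mm before gripping, so they are relaxed.
- **Position:** the cap is within about 2 mm of the port axis in both cameras.
- **Level:** the top camera shows about 0.014 rad of tilt. The scene camera shows about 0.05 rad, but its fit is noisier. Both are under the 0.08 rad limit.
- **Hand:** it is well clear of everything.

**What disagreed or was not checked:**
- **Rim height:** the depth images put the rim at about 0.104 m, while feeling for it gave about 0.107 m. I used the felt value.
- **Side force:** the wrist showed about 2.5 N sideways while pressing. It disappeared on release.
- **Clamping force:** the 8 N between cap and reader cannot be measured directly. I inferred it from the height and the tabs.
- **Bystanders:** I did not re-measure the racks, bottle or timer. The wrist force showed no contact on any travel move.

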